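Clamp a load cell in the rewiring jig with its swing strap and cam lever

ROBOT

A 6-joint arm with a two-finger parallel gripper is mounted at the origin on a cart in front of the work surface, level with it; the furniture and walls round the work are solid. World frame = base frame: x ahead of the robot, y to its left, z up, the work surface at z = 0. Lengths are in m, angles in rad, forces in N, time in s.
With the tool pointing down it reaches from about 0.35 to 0.775 m from the base axis. Payload 5.5 kg.
Tool frame: the origin (TCP) lies midway between the tips of the shut fingers; the grasp point (between the pads) lies 19 mm behind it; z points along the fingers, y is the line along which they close (so a half turn about z gives the same grasp; the last joint's range is limited). The gripper opens to 85 mm and grips with 20 to 120 N. Pads are 22 mm wide; open, the fingers measure 114 mm over their backs; the gripper's body (76 mm by 85 mm) begins 54 mm behind the grasp point. The pads swing forward as they close: fully open they stand 13 mm farther back than shut.
Start: joints at [1.086, 0.313, 0.046, 1.304, 0, 1.431], TCP at [0.194, 0.541, 0.231] pointing down, gripper open.
Joint ranges: [-2.76, 2.76], [-0.86, 1.69], [-1.03, 1.26], [-2.2, 2.34], [-1.47, 1.5], [-3.14, 3.14]. Speed limits (rad/s): [2.57, 2.57, 3.14, 3.14, 3.14, 3.14].

INTERFACE

Orientations are given as a unit quaternion [w, x, y, z].
In Python, from workcell import env gives the robot as it stands.
- The arm moves only by the tool move_arm, never from a script. Its argument "targets" is a list of rows, each a list of 3 entries, a list of its own where there are three numbers: the shift along the tool's x, y, z in mm, then the turn, a rotation vector about the tool's x, y, z in units of 10 degrees (1.0 is 10 degrees), then the closure, from -1 (fully open) to 1 (shut). In form: [[[dx, dy, dz], [ax, ay, az], gripper], ...]. A call has 1 to 5 rows; each row is the pose to reach, as a shift and turn from the pose commanded when the call began, along the tool's axes at that moment; what a row does not reach only later rows make up. A row lasts 1/8 s, in which the tool goes at most 62.5 mm and 10.7 degrees, less where a joint would pass 70% of its speed; a pose out of reach is approached as far as the arm can. A call with a gripper value outside its range is refused whole. The fingers move at their own pace and stop on an object; "squeeze" is the grip in N (left out, the last holds). Time passes only in rows, so rows that repeat a pose let the fingers close. It gives the time, the measured TCP pose, the force, the opening and the grip force at its end, in the units of the state.
- env.get_state(): the state, without advancing time (a new reading comes with each control period).
- env.read_camera(name): name is "scene" or "top"; returns a dict with "pixels" (384x512x3 uint8, red, green, blue), "fovy" (degrees; the focal length in pixels is half the picture's height over the tangent of half this angle, whatever the lens; pixels are square), "cx", "cy" (the principal point, pixels), "dist_coeffs" ([k1, k2, p1, p2, k3] as OpenCV has them; the pictures are not rectified), "extrinsics" (4x4, takes a point from world to camera coordinates). Camera axes: x right, y up, looking along -z (the intrinsics and any distortion apply to the point x, -y, -z); pixel columns grow to the right and rows downward; lengths in m; the calibration is good to about 2 mm. A picture is of the moment at which its call begins. There is no depth.
- env.hand_in(): hands the job in; it is judged then, once.
Trained networks look in a picture, given as the dict that the camera call returned (one of the last four; its "shot" number tells which), for a name from the list of things; names that differ only in an ending like _2 or _b are one class to them, and where a whole thing is asked for, a point or a joint stands for the part that bears it (a point fixed in the world has none). Each returns a list of dicts, best first, with "confidence" (0 to 1); they miss things now and then, are a little off and sometimes report something else, mostly with a low value. They report only what shows in the picture. A call takes as long as a camera call. They do not tell look-alikes from the thing itself.
- env.spot_in(thing, picture): "centre" ([x, y, z] in m, in world coordinates, good to about 4 mm: the middle of the surface that is visible of it).
- env.regions_of(thing, picture): "mask" (384x512 bool, what is visible of it).
- env.landmark_of(thing, picture): "centre" ([x, y, z] in m, in world coordinates, good to about 4 mm: a listed point, or the origin of a listed thing).
The state is a dict: "clock": time; "joint_pos": joint angles; "qvel": joint speeds; "tau": joint torques, N m; "tcp_pos": TCP position; "orientation": TCP orientation; "wrist_force": force on the tool from outside, world axes, zero at the start; "ft_torque": the same for the moment, N m; "finger_gap": finger opening in m; "grip_force": force on a finger pad.
Only numpy, scipy, OpenCV 4.12 (cv2) and the standard library are available. Lean on these libraries where they do the work, as an engineer would, in place of code of your own. Each camera call takes 0.05 s, during which the arm holds its last target. There are 200 camera calls.

TASK

Clamp the small load cell in the jig so that new leads can be soldered to it: with a fingertip push it along its channel until its end sits against the stop block, then sweep the clamp strap round with the outside of a finger until it lies over the cell against its stop pin, and then push the cam lever all the way down so that the strap's foot grips the cell. Work in that order, only push, do not pinch or lift anything, and leave the larger load cell, the brass weight and the relay beside the jig where they are.

Things in the scene. Friction and masses are not known exactly. Their poses are not given: they have to be found in the camera images.
- jig: Fixed jig on the bench: grey-painted plate 210 (its x) x 80 (its y) x 12 mm with steel fittings. Origin: centre of the plate's underside, z up; x runs along the channel towards stop block and clamp, y across. Two guide rails 8 mm high, 18 mm apart (each 10 mm wide), from x = -38 to +10 mm form the channel; its +x end is shut by the stop block, its -x end is open and the plate there bare.
- stop_face (a point): Middle of the face of the stop block (38 mm wide, 13 mm high) at the plate's top, 12 mm above the bench; at x = +10 mm, y = 0 in the jig. Axes as the jig's: x points into the block.
- cell: The small load cell: loose aluminium bar 76 mm long (its y), 16 wide, 16 high (17 with the label), about 50 g, lying in the channel along the jig's x, 8 to 18 mm short of the stop. Origin: centre of its underside; home is 38 mm from stop_face. Its end away from the stop sticks 28 mm or more out of the rails: a fingertip set down behind it can push it; it slides with under 1 N.
- stud (a point): Point on the upright stud that carries the clamp, behind the stop block at x = +52 mm, y = 0 in the jig, at the level pin on which the cam lever turns, 63 mm above the bench. Strap and lever turn together about this stud.
- strap_swing (a joint): Turn of the clamp (strap and cam lever) about the upright stud, rad. 0: strap over the cell, pointing along the jig's -x, against the thin stop pin (hard end). Grows clockwise seen from above, out over the jig's +y side: at angle a the strap points along (-cos a, sin a) in the jig's x, y. Starts 0.9 to 1.6, hard end 1.9. Friction 0.08 N m; stays where left.
- strap_nose (a point): Centre of the strap's round nose at half thickness, 62 mm from the stud's axis. Dark steel bar 8 mm thick, 20 mm wide (26 at the stud), ending 10 mm beyond this point; with the lever up its underside is 38 and its top 46 mm above the bench, 10 mm over the cell. Under the nose sits the foot, on top a nut and screw end 10 mm high. The stop pin, 6 mm thick, stands beside it, its top 46 mm above the bench.
- clamp_foot: Rubber-capped foot, 14 mm across, under the strap's nose; origin: centre of its underside, 2 mm above the cell's top while the lever is up. The lever lowers strap and foot by 4 mm; a spring behind the foot gives, so that it presses on the cell with about 10 N when the lever is fully down.
- cam_lever (a joint): Angle of the cam lever, rad. 0: raised, 50 deg above the level; 1.01: fully down (hard end), 8 deg below the level. Starts between 0 and 0.15. Friction 0.13 N m: it stays where it is left, and locked when fully down.
- lever_grip (a point): Point on the middle line of the cam lever's round black grip (16 mm thick), 65 mm from its pivot (stud) and 16 mm short of its end. The lever points from the stud away from the strap (along the jig's +x when the strap is over the cell) and swings with it. 2 to 5 N downward on the grip push it down.
- big_cell: Larger loose load cell with four short leads, 44 x 95 x 21 mm, lying beside the jig. Leave alone. Origin: centre of its underside.
- weight: Loose brass weight with a knob, 27 mm across, 34 mm high, standing beside the jig. Leave alone. Origin: centre of its underside.
- relay: Loose relay block, 22 x 30 x 26 mm, beside the jig. Leave alone. Origin: centre of its underside.
There are look-alikes about, which are no part of the job. What is shaped like the cell but black is not meant.

How it is judged:
By the outcome, as a careful person would: the job done as asked, in the order asked, and still so for the second after the job is handed in, with the robot touching nothing.
It also fails if it takes over 53 s, if anything falls off the work surface, if the arm or the gripper's body presses on something with over 40 N, if the wrist force passes 120 N, or if a joint passes its speed limit or range.

## Working session

There is one attempt and no reset: what is moved stays moved. The work goes in short steps, Python scripts to look and compute and a tool call to move; the robot and the scene stay as the last step left them, time stands still between calls to the robot, and variables do not carry over. Pictures are saved under pics/ and viewed, at most 10 in all, crops included, and the job is handed in when it is done.

Besides the shell and the picture viewer there is one more tool, called in YAML: its name, and indented under it one key for each argument. move_arm: Moves the arm, as the interface text tells. Its arguments: {"type":"object","properties":{"targets":{"type":"array","items":{"type":"array"}},"squeeze":{"type":"number"}},"required":["targets"]}

```bash
mkdir -p pics; cat > h.py <<'E'
import numpy as np, cv2
from workcell import env
def K(p):
    f=192/np.tan(np.radians(p["fovy"])/2)
    return np.array([[f,0,p["cx"]],[0,f,p["cy"]],[0,0,1.]])
def proj(p,X):
    E=np.array(p["extrinsics"]); X=np.atleast_2d(X).astype(float)
    c=(E[:3,:3]@X.T).T+E[:3,3]; c=c*[1,-1,-1]
    return cv2.projectPoints(c.reshape(-1,1,3),np.zeros(3),np.zeros(3),K(p),np.array(p["dist_coeffs"],float))[0].reshape(-1,2)
def unproj(p,uv,z):
    E=np.array(p["extrinsics"]); uv=np.atleast_2d(uv).astype(float)
    n=cv2.undistortPoints(uv.reshape(-1,1,2),K(p),np.array(p["dist_coeffs"],float)).reshape(-1,2)
    d=np.c_[n[:,0],-n[:,1],-np.ones(len(n))]@E[:3,:3]
    o=-E[:3,:3].T@E[:3,3]
    return o+d*((z-o[2])/d[:,2])[:,None]
def save(p,name,box=None,s=1):
    im=p["pixels"][:,:,::-1]
    if box: im=im[box[1]:box[3],box[0]:box[2]]
    cv2.imwrite("pics/"+name,cv2.resize(im,None,fx=s,fy=s,interpolation=cv2.INTER_CUBIC))
E
python3 - <<'E'
from h import *
np.set_printoptions(precision=4,suppress=True)
P={}
for n in ("scene","top"):
    p=env.read_camera(n); P[n]=p; save(p,n+"0.png",s=1.5)
    E=np.array(p["extrinsics"]); print(n,"cam at",-E[:3,:3].T@E[:3,3],p["fovy"])
    for t in ["jig","stop_face","cell","stud","strap_nose","clamp_foot","lever_grip","big_cell","weight","relay"]:
        for r in env.landmark_of(t,p)[:3]:
            print(t,r["confidence"],np.array(r["centre"]),proj(p,r["centre"])[0].round())
s=env.get_state(); print(s["clock"],s["tcp_pos"],s["orientation"],s["wrist_force"],s["finger_gap"])
E
```

```text
scene cam at [ 0.0907 -0.7758  0.543 ] 46.65952056199724
jig 0.74 [ 0.5079 -0.2521  0.0017] [239. 242.]
stop_face 0.68 [ 0.5042 -0.2632  0.0129] [241. 241.]
cell 0.82 [ 0.504  -0.2198  0.0127] [226. 230.]
cell 0.71 [ 0.6772 -0.2567 -0.001 ] [302. 210.]
stud 0.93 [ 0.511  -0.3072  0.0606] [259. 230.]
stud 0.72 [ 0.5555 -0.2652  0.0439] [262. 217.]
strap_nose 0.75 [ 0.5089 -0.2527  0.0013] [239. 242.]
strap_nose 0.7 [ 0.5573 -0.2616  0.0432] [261. 216.]
strap_nose 0.55 [ 0.6022 -0.1514 -0.0021] [243. 203.]
lever_grip 0.78 [ 0.4796 -0.3332  0.1085] [255. 221.]
big_cell 0.74 [ 0.4148 -0.1974 -0.0033] [182. 250.]
weight 0.51 [ 0.4105 -0.2869  0.0025] [208. 274.]
relay 0.77 [ 0.5999 -0.1477 -0.0014] [241. 202.]
top cam at [ 0.4992 -0.2169  0.9297] 46.75272782294916
jig 0.81 [ 0.5069 -0.2541  0.0012] [259. 209.]
jig 0.27 [ 0.4072 -0.2904 -0.0014] [277. 256.]
stop_face 0.58 [ 0.5143 -0.2672  0.0148] [266. 205.]
cell 0.73 [ 0.5079 -0.2162  0.0131] [241. 208.]
cell 0.55 [ 0.672  -0.2571  0.0031] [259. 130.]
stud 0.9 [ 0.5105 -0.3107  0.0637] [289. 206.]
strap_nose 0.82 [ 0.557  -0.2659  0.0376] [265. 184.]
strap_nose 0.33 [ 0.6019 -0.1504  0.001 ] [209. 164.]
lever_grip 0.58 [ 0.48   -0.3346  0.1121] [305. 222.]
big_cell 0.65 [ 0.4125 -0.1965  0.0017] [232. 254.]
weight 0.67 [ 0.4073 -0.2901 -0.001 ] [277. 256.]
relay 0.47 [ 0.6031 -0.1529  0.0009] [210. 163.]
1.1 [0.1944 0.5412 0.2313] [0.     0.1715 0.9852 0.0001] [0.0735 0.4439 0.2467] 0.0854755309218925
```

View pics/scene0.png

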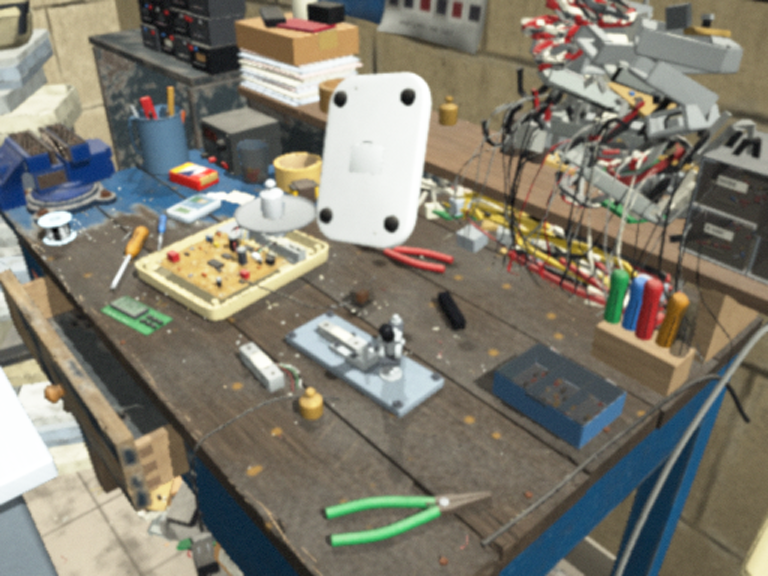

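View pics/top0.png

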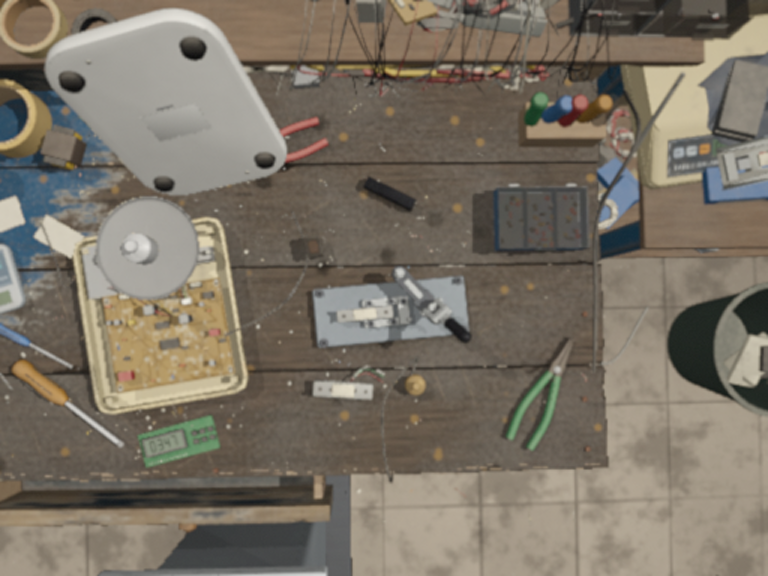

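The top view shows the jig at about px (260, 208), its +x pointing right (world −y). The silver cell lies in the channel at (241, 208). The strap points up-left with its nose at (266, 182), and the lever grip is at (305, 219).

Could be taken for the cell:
- the silver bar with the label in the channel, (241, 208): **chosen**
- the black bar, (260, 130)
- the big cell with leads, (229, 260)

Next is a close crop and a jig fit.

```bash
python3 - <<'E'
from h import *
np.set_printoptions(precision=4,suppress=True)
p=env.read_camera("top"); save(p,"crop1.png",(200,168,325,243),6)
q=env.read_camera("scene")
for pic in (p,q):
  for t in ("jig","cell","strap_swing","cam_lever"):
    for r in env.regions_of(t,pic)[:2]:
        m=r["mask"].astype(np.uint8); c=max(cv2.findContours(m,0,1)[0],key=cv2.contourArea)
        b=cv2.boxPoints(cv2.minAreaRect(c)); z={"jig":.012,"cell":.029}.get(t,.05)
        W=unproj(pic,b,z)
        print(t,r["confidence"],m.sum(),b.mean(0),"W",W[:,:2].tolist() if 0 else W[:,:2].round(4).tolist(), "mid",W.mean(0)[:2])
# triangulate pan weight
def ray(pic,uv):
    a=unproj(pic,uv,0)[0];b=unproj(pic,uv,.3)[0];return a,(b-a)/np.linalg.norm(b-a)
for n,u,v in (("panweight",(92,163),(181,128)),("scalefoot_topR",(128,31),(271,65)),("scalefoot_botL",(109,122),(217,143)),("scalefoot botR",(176,106),(262,149))):
    a,d=ray(p,u);b,e=ray(q,v); s=np.linalg.lstsq(np.c_[d,-e],b-a,rcond=None)[0]; print(n,a+d*s[0],b+e*s[1])
E
```

```text
jig 0.88 3879 [261.1825 203.838 ] W [[0.568, -0.1497], [0.5721, -0.3662], [0.4651, -0.3674], [0.462, -0.1518]] mid [ 0.5168 -0.2588]
cell 0.79 298 [259.3 128.9] W [[0.6784, -0.22], [0.694, -0.228], [0.6609, -0.2922], [0.6453, -0.2841]] mid [ 0.6697 -0.2561]
cell 0.59 301 [242.6319 209.1494] W [[0.5121, -0.1815], [0.517, -0.2569], [0.5002, -0.258], [0.4954, -0.1827]] mid [ 0.5062 -0.2198]
strap_swing 0.68 653 [286.75 204.25] W [[0.5535, -0.2508], [0.5722, -0.27], [0.4753, -0.3641], [0.4568, -0.3447]] mid [ 0.5144 -0.3074]
cam_lever 0.61 330 [298.75 215.75] W [[0.5072, -0.2958], [0.5267, -0.3161], [0.4753, -0.3661], [0.4558, -0.3457]] mid [ 0.4912 -0.3309]
cam_lever 0.48 159 [276.5 256.5] W [[0.4245, -0.2726], [0.424, -0.2984], [0.3984, -0.2979], [0.3989, -0.2722]] mid [ 0.4114 -0.2853]
jig 0.61 3188 [247.4231 232.1154] W [[0.4548, -0.1611], [0.6104, -0.0591], [0.6047, -0.3375], [0.474, -0.3892]] mid [ 0.536  -0.2367]
cell 0.74 249 [300.7197 207.1529] W [[0.6609, -0.2358], [0.6879, -0.235], [0.6435, -0.3141], [0.6193, -0.3136]] mid [ 0.6529 -0.2746]
cell 0.59 326 [226.8208 225.4921] W [[0.4836, -0.1928], [0.5124, -0.1743], [0.5175, -0.2582], [0.4901, -0.2731]] mid [ 0.5009 -0.2246]
strap_swing 0.85 537 [260.5 229. ] W [[0.5513, -0.2413], [0.576, -0.263], [0.4988, -0.3464], [0.4769, -0.3272]] mid [ 0.5258 -0.2945]
strap_swing 0.39 3258 [247.569  232.7007] W [[0.4296, -0.2043], [0.5755, -0.1119], [0.5649, -0.372], [0.4435, -0.4178]] mid [ 0.5034 -0.2765]
cam_lever 0.61 314 [259.8558 226.8735] W [[0.4931, -0.3046], [0.5419, -0.2532], [0.5631, -0.2774], [0.513, -0.3269]] mid [ 0.5278 -0.2905]
panweight [0.5946 0.057  0.1083] [0.5911 0.0593 0.1086]
scalefoot_topR [ 0.7864 -0.043   0.2428] [ 0.7839 -0.0408  0.2423]
scalefoot_botL [0.6838 0.0447 0.0443] [0.683  0.0452 0.0443]
scalefoot botR [ 0.708  -0.0929  0.0716] [ 0.7096 -0.0943  0.0718]
```

View pics/crop1.png

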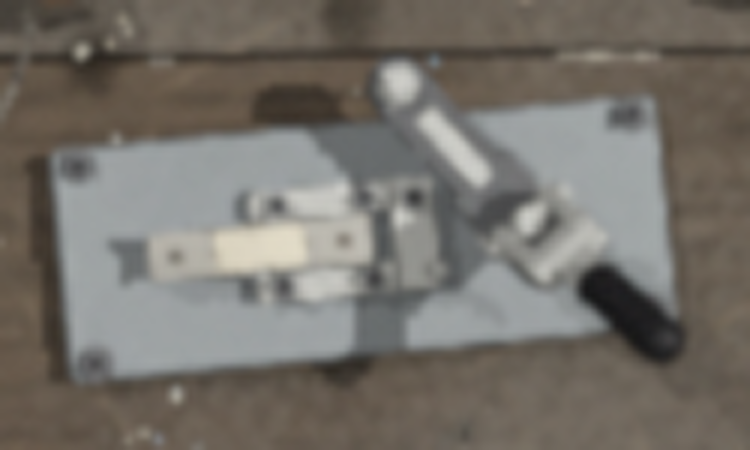

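The crop confirms the choice: the labelled aluminium bar runs from crop x 148 to 372 in the channel, short of the stop block at about x 390. The plate corners are at about (52,155), (657,97), (678,338) and (70,380). The strap nose is at (400,82) and the black grip at (640,320).

```bash
cat >> h.py <<'E'
def jig():
    d=np.load("jig.npy"); return d[:2],d[2]   # origin, yaw of jig x
def j2w(x,y):
    o,t=jig(); c,s=np.cos(t),np.sin(t); return o+np.array([c*x-s*y,s*x+c*y])
def w2j(P):
    o,t=jig(); c,s=np.cos(t),np.sin(t); d=np.array(P)[:2]-o; return np.array([c*d[0]+s*d[1],-s*d[0]+c*d[1]])
E
python3 - <<'E'
from h import *
np.set_printoptions(precision=4,suppress=True)
p=env.read_camera("top")
cr=lambda a:np.array(a,float)/6+[200,168]-.42
W=unproj(p,cr([(52,155),(657,97),(678,338),(70,380)]),.012)[:,:2]
A=np.array([[-.105,.04],[.105,.04],[.105,-.04],[-.105,-.04]])
o=W.mean(0); U,S,Vt=np.linalg.svd(A.T@(W-o)); R=Vt.T@np.diag([1,np.linalg.det(Vt.T@U.T)])@U.T
t=np.arctan2(R[1,0],R[0,0]); np.save("jig.npy",[*o,t]); print("jig",o,np.degrees(t),"resid mm",(W-o-A@R.T)*1e3)
for n,a,z in (("cell back",(148,257),.028),("cell front",(372,243),.028),("cell back top",(148,232),.028),("cell back bot",(150,282),.028),("stopface",(390,243),.025),("nose",(400,82),.05),("stud",(540,230),.07),("grip",(630,315),.105)):
    print(n,(w2j(unproj(p,cr(a),z)[0])*1e3).round(1))
n=w2j(unproj(p,cr((400,82)),.05)[0]); print("swing",np.arctan2(n[1],.052-n[0]),np.hypot(n[1],.052-n[0]))
for t_ in ("stud","strap_nose","lever_grip","cell","jig"):
    r=env.landmark_of(t_,p)[:1]
    if r: print(t_,(w2j(r[0]["centre"])*1e3).round(1))
E
```

```text
jig [ 0.5082 -0.2568] -86.14290170131001 resid mm [[-1.2712 -0.0549]
 [ 1.8592  0.1419]
 [-1.8776 -0.1368]
 [ 1.2895  0.0498]]
cell back [-74.4   1. ]
cell front [ 1.4 -0.5]
cell back top [-73.7   9.4]
cell back bot [-74.4  -7.5]
stopface [ 7.7 -1. ]
nose [14.1 51.7]
stud [54.1 -1.1]
grip [ 76.  -29.9]
swing 0.9378437757221298 0.0640987103320773
stud [51.   1.9]
strap_nose [13.3 44.8]
lever_grip [ 75.3 -31.9]
cell [-39.4   1.6]
jig [-1.8 -2.3]
```

```bash
cat >> h.py <<'E'
from scipy.spatial.transform import Rotation as Ro
def goto(jx,jy,z,yaw=0):
    """jig mm, z mm; tool y along jig y turned by yaw deg. Prints shift (mm) and turn (10 deg)"""
    s=env.get_state(); q=s["orientation"]; R=Ro.from_quat([q[1],q[2],q[3],q[0]]).as_matrix()
    t=jig()[1]+np.radians(yaw); c,sn=np.cos(t),np.sin(t)
    xw,yw=np.array([c,sn,0]),np.array([-sn,c,0])
    T=np.c_[-xw,yw,[0,0,-1]]
    if R[:,1]@yw<0: T=np.c_[xw,-yw,[0,0,-1]]
    d=R.T@(np.r_[j2w(jx/1e3,jy/1e3),z/1e3]-s["tcp_pos"])*1e3
    rv=Ro.from_matrix(R.T@T).as_rotvec(degrees=True)/10
    print("shift",d.round(1),"turn",rv.round(2),"| t",round(s["clock"],2),"jig tcp",(w2j(s["tcp_pos"])*1e3).round(1),"z",round(s["tcp_pos"][2]*1e3,1),"F",np.round(s["wrist_force"],1),"gap",round(s["finger_gap"]*1e3,1))
E
python3 -c "
from h import *
goto(-96,0,200)"
```

```text
shift [-526.6 -556.9   31.3] turn [ 0.   -0.    6.64] | t 1.9 jig tcp [-817.2 -259.5] z 231.4 F [-0.5  0.5 -0.1] gap 85.7
```

move_arm:
  targets:
    - [[-30,-32,0],[0,0,0.8],1]
    - [[-70,-74,0],[0,0,1.7],1]
    - [[-110,-116,0],[0,0,2.6],1]
    - [[-150,-158,0],[0,0,3.5],1]
    - [[-190,-200,0],[0,0,4.4],1]
  squeeze: 20

```text
clock: 2.52
tcp_pos: [0.3061, 0.2872, 0.2315]
orientation: [0.0, 0.53, 0.848, 0.001]
wrist_force: [1.4, -0.9, -0.6]
finger_gap: 0.0
grip_force: 0.0
```

```bash
python3 -c "
from h import *
goto(-96,0,200)"
```

```text
shift [-488.6  -20.5   31.5] turn [ 0.01 -0.    2.21] | t 2.52 jig tcp [-556.3 -165.1] z 231.5 F [ 1.4 -0.9 -0.6] gap 0.0
```

move_arm:
  targets:
    - [[-60,-2,0],[0,0,0.5],1]
    - [[-120,-5,0],[0,0,1.0],1]
    - [[-180,-7,0],[0,0,1.5],1]
    - [[-240,-10,0],[0,0,1.9],1]
    - [[-300,-13,0],[0,0,2.2],1]

```text
clock: 3.15
tcp_pos: [0.4272, 0.0119, 0.2317]
orientation: [0.0, 0.681, 0.732, 0.001]
wrist_force: [2.1, 0.3, 0.1]
finger_gap: 0.0003
grip_force: 0.0
```

```bash
python3 -c "
from h import *
goto(-96,0,110)"
```

```text
shift [-177.8   61.7  121.8] turn [ 0.01 -0.    0.03] | t 3.15 jig tcp [-273.5  -62.7] z 231.7 F [2.1 0.3 0.1] gap 0.3
```

move_arm:
  targets:
    - [[-50,17,0],[0,0,0],1]
    - [[-100,34,20],[0,0,0],1]
    - [[-140,49,60],[0,0,0],1]
    - [[-178,62,100],[0,0,0],1]
    - [[-178,62,122],[0,0,0],1]

```text
clock: 3.78
tcp_pos: [0.5018, -0.1615, 0.107]
orientation: [-0.0, 0.682, 0.732, -0.0]
wrist_force: [-1.0, -0.0, -0.0]
finger_gap: 0.0
grip_force: 0.0
```

```bash
python3 -c "
from h import *
goto(-94,0,17)
p=env.read_camera('top'); save(p,'t2.png',(160,150,320,260),5)
q=env.read_camera('scene'); save(q,'s2.png',(150,130,310,280),4)
a=proj(p,np.r_[env.get_state()['tcp_pos']]); print((a-[160,150])*5)"
```

```text
shift [-1.5  0.  90. ] turn [-0.01 -0.    0.02] | t 3.77 jig tcp [-95.5   0. ] z 107.0 F [-1. -0. -0.] gap 0.0
[[249.03735182 314.37366222]]
```

View pics/s2.png

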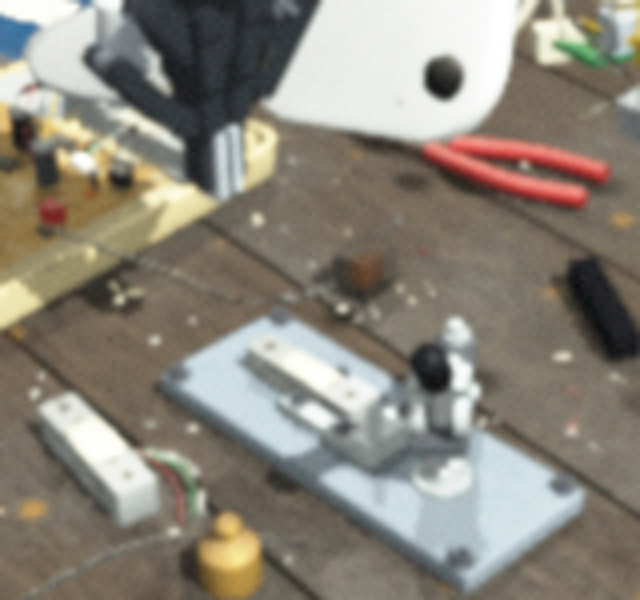

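The scene crop shows the shut fingers (tips at about (220,190)) above the open end of the jig. The cell lies in the channel at (250–380, 340–410), clear of the fingers. Now I'll lower behind it.

move_arm:
  targets:
    - [[-1,0,40],[0,0,0],1]
    - [[-1,0,75],[0,0,0],1]
    - [[-1,0,87],[0,0,0],1]
    - [[-1,0,89],[0,0,0],1]

```text
clock: 4.38
tcp_pos: [0.5019, -0.1598, 0.0209]
orientation: [0.0, 0.68, 0.733, 0.0]
wrist_force: [-0.3, -0.5, 0.1]
finger_gap: 0.0
grip_force: 0.0
```

```bash
python3 -c "
from h import *
goto(-77,0,18)"
```

```text
shift [-20.2  -0.4   2.9] turn [ 0.   -0.    0.04] | t 4.38 jig tcp [-97.2   0.2] z 20.9 F [-0.3 -0.5  0.1] gap 0.0
```

move_arm:
  targets:
    - [[-6,0,1],[0,0,0],1]
    - [[-10,0,1],[0,0,0],1]
    - [[-13,0,1],[0,0,0],1]
    - [[-16,0,1],[0,0,0],1]
    - [[-18,0,1],[0,0,0],1]

```text
clock: 5.0
tcp_pos: [0.5031, -0.1781, 0.0194]
orientation: [0.0, 0.68, 0.733, 0.0]
wrist_force: [0.9, 1.0, 0.5]
finger_gap: -0.0001
grip_force: 0.5
```

```bash
python3 -c "
from h import *
goto(-77,0,18)
p=env.read_camera('top'); save(p,'t3.png',(200,168,325,243),6)
for r in env.landmark_of('cell',p)[:2]: print(r['confidence'],w2j(r['centre'])*1e3)"
```

```text
shift [-1.8 -0.2  1.4] turn [ 0.   -0.    0.04] | t 5.0 jig tcp [-78.8   0.2] z 19.4 F [0.9 1.  0.5] gap -0.1
0.72 [ 11.43756862 165.98231022]
```

View pics/t3.png

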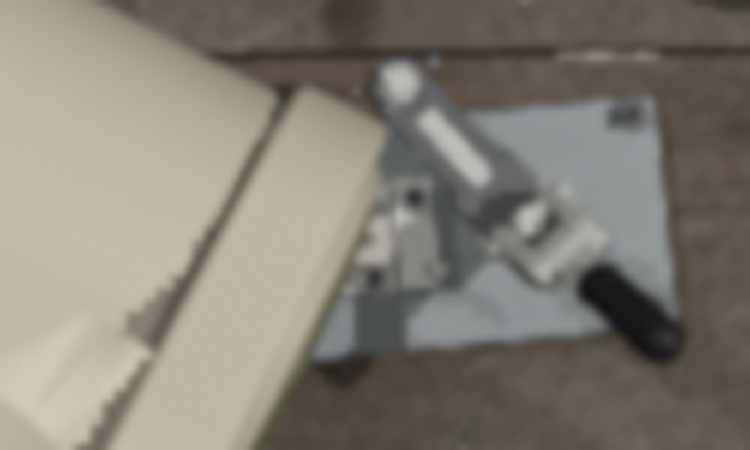

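The arm hides the back of the jig, but the cell's front end shows at about (388,245), almost at the block. I'll push gently until the force rises.

move_arm:
  targets:
    - [[-1,0,0],[0,0,0],1]
    - [[-2,0,0],[0,0,0],1]
    - [[-3,0,0],[0,0,0],1]
    - [[-3,0,0],[0,0,0],1]

```text
clock: 5.6
tcp_pos: [0.503, -0.1791, 0.0192]
orientation: [-0.001, 0.68, 0.733, 0.001]
wrist_force: [0.9, 7.9, 2.9]
finger_gap: 0.0001
grip_force: 3.4
```

The arm stalled at 7.9 N with the TCP at jig x −78, which puts the fingertip face at −66.8, the cell's home end. The cell is seated. Backing off, then going round to the strap.

move_arm:
  targets:
    - [[10,0,0],[0,0,0],1]
    - [[20,0,-10],[0,0,0],1]
    - [[20,20,-65],[0,0,0],1]
    - [[-30,50,-80],[0,0,0],1]
    - [[-85,65,-80],[0,0,0],1]

```text
clock: 6.22
tcp_pos: [0.5776, -0.2617, 0.1029]
orientation: [0.003, 0.679, 0.734, 0.001]
wrist_force: [1.5, 0.5, 0.3]
finger_gap: 0.0001
grip_force: 0.0
```

```bash
python3 -c "
from h import *
goto(53,64,35)
for a in (.93,.8,.65,.5,.35,.2,.1,0,-.06):
    u=np.array([-np.cos(a),np.sin(a)]);n=np.array([np.sin(a),np.cos(a)])
    d=10+11*abs(n[0])+14.5*abs(n[1]); print(a,(np.array([52,0])+52*u+d*n).round(1))
p=env.read_camera('top')
for r in env.landmark_of('cell',p)[:2]: print(r['confidence'],w2j(r['centre'])*1e3)"
```

```text
shift [-43.   -5.6  68.1] turn [0.03 0.02 0.06] | t 6.22 jig tcp [ 9.6 68.9] z 102.9 F [1.5 0.5 0.3] gap 0.1
0.93 [42.9 58.1]
0.8 [35.9 56.8]
0.65 [27.7 53.9]
0.5 [19.8 49.5]
0.35 [12.5 43.6]
0.2 [ 6.3 36.2]
0.1 [ 2.8 30.6]
0 [ 0.  24.5]
-0.06 [-1.4 22. ]
```

move_arm:
  targets:
    - [[-40,-1,0],[0,0,0.05],1]
    - [[-48,-1,35],[0,0,0.05],1]
    - [[-48,-1,62],[0,0,0.05],1]
    - [[-48,-1,68],[0,0,0.05],1]
    - [[-48,-1,68],[0,0,0.05],1]

```text
clock: 6.95
tcp_pos: [0.5769, -0.3082, 0.0317]
orientation: [-0.0, 0.683, 0.73, -0.0]
wrist_force: [0.7, 1.0, 1.6]
finger_gap: 0.0001
grip_force: 0.0
```

```bash
python3 -c "
from h import *
goto(36,57,35)
p=env.read_camera('top'); save(p,'t4.png',(180,150,325,243),5)
q=env.read_camera('scene'); save(q,'s4.png',(190,180,310,290),5)
for r in env.landmark_of('cell',q)[:2]: print(r['confidence'],w2j(r['centre'])*1e3)"
```

```text
shift [19.9 -8.  -3.3] turn [-0.   -0.   -0.01] | t 6.95 jig tcp [55.9 65. ] z 31.7 F [0.7 1.  1.6] gap 0.1
0.77 [-28.56128549  -3.61117925]
0.64 [ 12.4487572  166.11458898]
```

View pics/s4.png

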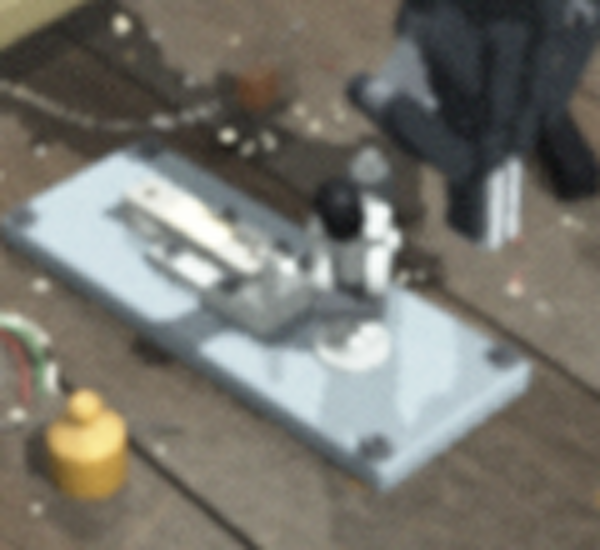

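The scene crop shows the finger tips at (490,240) on the far (+x/+y) side of the strap. The cell is against the block and the network puts it at x −28.6, against −28 for home. Now the sweep.

move_arm:
  targets:
    - [[10,-4,-3],[0,0,0],1]
    - [[16,-7,-3],[0,0,0],1]
    - [[22,-9,-3],[0,0,0],1]
    - [[28,-11,-3],[0,0,0],1]
    - [[36,-15,-3],[0,0,0],1]

```text
clock: 7.72
tcp_pos: [0.5599, -0.2742, 0.0346]
orientation: [0.001, 0.684, 0.73, 0.0]
wrist_force: [-0.1, -2.9, 0.4]
finger_gap: 0.0002
grip_force: 1.0
```

```bash
python3 -c "
from h import *
goto(0,24,35)
q=env.read_camera('scene')
for t in ('strap_nose','lever_grip'):
  for r in env.landmark_of(t,q)[:2]: print(t,r['confidence'],w2j(r['centre'])*1e3)"
```

```text
shift [ 20.8 -26.5  -0.4] turn [ 0.01  0.01 -0.01] | t 7.72 jig tcp [20.8 50.4] z 34.6 F [-0.1 -2.9  0.4] gap 0.2
strap_nose 0.73 [-2.83186401 31.63788982]
lever_grip 0.5 [ 86.1434219  -22.26942413]
```

move_arm:
  targets:
    - [[5,-4,0],[0,0,0],1]
    - [[9,-8,0],[0,0,0],1]
    - [[13,-12,0],[0,0,0],1]
    - [[16,-16,0],[0,0,0],1]
    - [[18,-20,0],[0,0,0],1]

```text
clock: 8.5
tcp_pos: [0.5382, -0.257, 0.0343]
orientation: [0.0, 0.684, 0.73, 0.0]
wrist_force: [0.9, -1.8, 0.9]
finger_gap: -0.0
grip_force: 0.7
```

move_arm:
  targets:
    - [[1,-2,0],[0,0,0],1]
    - [[2,-4,0],[0,0,0],1]
    - [[2,-6,0],[0,0,0],1]
    - [[2,-7,0],[0,0,0],1]

```text
clock: 9.0
tcp_pos: [0.5326, -0.2555, 0.0345]
orientation: [0.001, 0.683, 0.73, 0.001]
wrist_force: [6.6, 0.9, -1.7]
finger_gap: 0.0001
grip_force: 3.4
```

```bash
python3 -c "
from h import *
goto(0,24,35)"
```

```text
shift [ 0.4 -0.4 -0.5] turn [ 0.02 -0.   -0.01] | t 9.0 jig tcp [ 0.4 24.4] z 34.5 F [ 6.6  0.9 -1.7] gap 0.1
```

The strap stopped at 6.6 N with the finger at y 24.4, against the 24.5 predicted for a = 0. Backing off and rising to look.

move_arm:
  targets:
    - [[0,12,0],[0,0,0],1]
    - [[0,16,-30],[0,0,0],1]
    - [[0,16,-80],[0,0,0],1]
    - [[0,16,-125],[0,0,0],1]
    - [[0,60,-130],[0,0,0],1]

```text
clock: 9.62
tcp_pos: [0.5916, -0.253, 0.1692]
orientation: [0.002, 0.684, 0.729, 0.0]
wrist_force: [1.8, -0.2, 0.3]
finger_gap: -0.0002
grip_force: 0.0
```

```bash
python3 -c "
from h import *
goto(97,0,150)
p=env.read_camera('top'); save(p,'t5.png',(200,168,325,243),6)
q=env.read_camera('scene'); save(q,'s5.png',(190,180,310,290),5)
for pic in (p,q):
 for t in ('strap_nose','lever_grip','cell','stud','clamp_foot'):
  for r in env.landmark_of(t,pic)[:2]: print(t,r['confidence'],(w2j(r['centre'])*1e3).round(1),round(r['centre'][2]*1e3))"
```

```text
shift [-95.4 -83.1  19.2] turn [ 0.02  0.02 -0.02] | t 9.62 jig tcp [ 1.9 83.5] z 169.2 F [ 1.8 -0.2  0.3] gap -0.2
lever_grip 0.5 [98.   4.3] 110
cell 0.71 [54.9  2.2] 62
stud 0.7 [53.   1.4] 64
strap_nose 0.81 [-14.5  -1.8] 44
lever_grip 0.61 [94.5  0.6] 110
cell 0.77 [-25.4  -2.7] 16
cell 0.71 [ 12.6 165. ] 1
stud 0.8 [52.5  0. ] 59
clamp_foot 0.55 [-12.8   3.2] 30
```

View pics/s5.png

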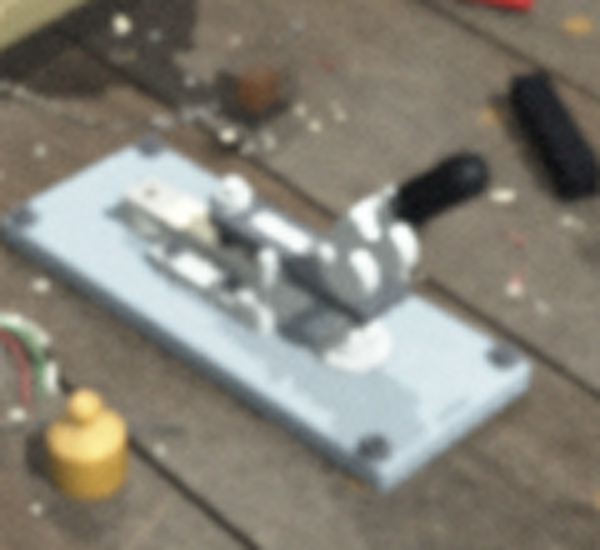

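The scene crop shows the strap over the cell, nose at (230,190), against the stop pin at (268,270). The lever points along +x with the grip at (445,185). Going above the grip.

move_arm:
  targets:
    - [[-45,-20,0],[0,0,0],1]
    - [[-90,-55,0],[0,0,0],1]
    - [[-95,-80,10],[0,0,0],1]
    - [[-95,-83,20],[0,0,0],1]
    - [[-95,-83,25],[0,0,0],1]

```text
clock: 10.85
tcp_pos: [0.5145, -0.3515, 0.1387]
orientation: [-0.0, 0.684, 0.73, 0.0]
wrist_force: [-0.0, -0.1, 0.9]
finger_gap: -0.0002
grip_force: 0.0
```

```bash
python3 -c "
from h import *
goto(98,0.5,130)
for L in np.arange(0,1.02,.1):
    th=np.radians(50)-L; r=np.array([66]); x=52+r*np.cos(th)-8*np.sin(th); z=63+r*np.sin(th)+8*np.cos(th); print(L.round(1),x.round(0),z.round(0))"
```

```text
shift [-3.   0.6  8.7] turn [-0.   -0.   -0.01] | t 10.85 jig tcp [95.  -0.1] z 138.7 F [-0.  -0.1  0.9] gap -0.2
0.0 [88.] [119.]
0.1 [94.] [115.]
0.2 [99.] [110.]
0.3 [103.] [105.]
0.4 [107.] [100.]
0.5 [111.] [94.]
0.6 [113.] [88.]
0.7 [116.] [82.]
0.8 [117.] [76.]
0.9 [118.] [69.]
1.0 [118.] [63.]
```

move_arm:
  targets:
    - [[-2,0,8],[0,0,0],1]
    - [[-4,0,16],[0,0,0],1]
    - [[-7,0,24],[0,0,0],1]
    - [[-10,0,32],[0,0,0],1]
    - [[-13,0,40],[0,0,0],1]

```text
clock: 11.48
tcp_pos: [0.5164, -0.366, 0.0995]
orientation: [0.001, 0.684, 0.73, -0.0]
wrist_force: [0.6, -1.9, 3.2]
finger_gap: 0.0005
grip_force: 1.6
```

move_arm:
  targets:
    - [[-2,0,6],[0,0,0],1]
    - [[-4,0,12],[0,0,0],1]
    - [[-6,0,18],[0,0,0],1]
    - [[-7,0,23],[0,0,0],1]
    - [[-7,0,27],[0,0,0],1]

```text
clock: 12.1
tcp_pos: [0.5159, -0.372, 0.0719]
orientation: [-0.0, 0.684, 0.73, -0.0]
wrist_force: [1.1, -2.2, 2.1]
finger_gap: 0.0001
grip_force: 1.1
```

```bash
python3 -c "
from h import *
goto(116,0,64)
q=env.read_camera('scene')
for t in ('strap_nose','lever_grip'):
  for r in env.landmark_of(t,q)[:2]: print(t,r['confidence'],w2j(r['centre'])*1e3,r['centre'][2]*1e3)"
```

```text
shift [-0.5  0.1  7.9] turn [-0.    0.   -0.01] | t 12.1 jig tcp [ 1.155e+02 -1.000e-01] z 71.9 F [ 1.1 -2.2  2.1] gap 0.1
strap_nose 0.85 [-15.06157012   0.38978127] 38.9
lever_grip 0.63 [111.91762715   1.75119917] 64.8
lever_grip 0.37 [-65.42859521 -86.61919978] -1.6
```

Going down well at low force. Pressing on to the hard end.

move_arm:
  targets:
    - [[0,0,3],[0,0,0],1]
    - [[0,0,6],[0,0,0],1]
    - [[0,0,9],[0,0,0],1]
    - [[0,0,11],[0,0,0],1]
    - [[0,0,12],[0,0,0],1]

```text
clock: 12.88
tcp_pos: [0.516, -0.3722, 0.0615]
orientation: [0.001, 0.684, 0.73, -0.0]
wrist_force: [-2.9, 1.6, 11.9]
finger_gap: -0.0001
grip_force: 6.0
```

```bash
python3 -c "
from h import *
goto(116,0,64)"
```

```text
shift [-0.3 -0.  -2.5] turn [ 0.    0.01 -0.01] | t 12.88 jig tcp [115.7   0. ] z 61.5 F [-2.9  1.6 11.9] gap -0.1
```

move_arm:
  targets:
    - [[0,0,2],[0,0,0],1]
    - [[0,0,4],[0,0,0],1]
    - [[0,0,4],[0,0,0],1]

```text
clock: 13.25
tcp_pos: [0.5164, -0.3725, 0.0605]
orientation: [0.002, 0.684, 0.73, -0.0]
wrist_force: [-7.7, 4.1, 24.6]
finger_gap: 0.0004
grip_force: 11.7
```

It stalled firmly at 24.6 N with only 1 mm of travel, so the lever is at its hard end. Lifting off and looking.

move_arm:
  targets:
    - [[0,0,-6],[0,0,0],1]
    - [[0,0,-30],[0,0,0],1]
    - [[0,0,-80],[0,0,0],1]
    - [[0,50,-110],[0,0,0],1]
    - [[0,100,-110],[0,0,0],1]

```text
clock: 13.88
tcp_pos: [0.6181, -0.3666, 0.1704]
orientation: [0.003, 0.684, 0.729, 0.001]
wrist_force: [0.7, -0.7, -0.5]
finger_gap: 0.0002
grip_force: 0.0
```

```bash
python3 -c "
from h import *
goto(116,0,64)
p=env.read_camera('top')
q=env.read_camera('scene'); save(q,'s6.png',(170,170,310,290),5)
for pic in (p,q):
 for t in ('strap_nose','lever_grip','cell','clamp_foot','big_cell','weight','relay'):
  for r in env.landmark_of(t,pic)[:1]: print(t,r['confidence'],(w2j(r['centre'])*1e3).round(1),np.round(r['centre'],4))"
```

```text
shift [   1.1 -102.8  105.8] turn [ 0.03  0.02 -0.02] | t 13.88 jig tcp [117.  102.2] z 170.4 F [ 0.7 -0.7 -0.5] gap 0.2
cell 0.8 [ 10.1 167.5] [ 0.676  -0.2556  0.0022]
relay 0.71 [-97.1 101.9] [ 0.6034 -0.153   0.0007]
strap_nose 0.87 [-16.1  -1. ] [ 0.5061 -0.2408  0.0387]
lever_grip 0.88 [111.4   2.2] [ 0.5179 -0.3678  0.0538]
cell 0.65 [-25.6  -3.6] [ 0.5029 -0.2315  0.0154]
clamp_foot 0.54 [-12.8   3.1] [ 0.5105 -0.2438  0.0257]
big_cell 0.97 [-64.2 -87.4] [ 0.4167 -0.1986 -0.0027]
weight 0.77 [ 24.6 -98.3] [ 0.4118 -0.2879  0.0011]
relay 0.78 [-99.8  98.4] [ 5.997e-01 -1.506e-01 -2.000e-04]
```

View pics/s6.png

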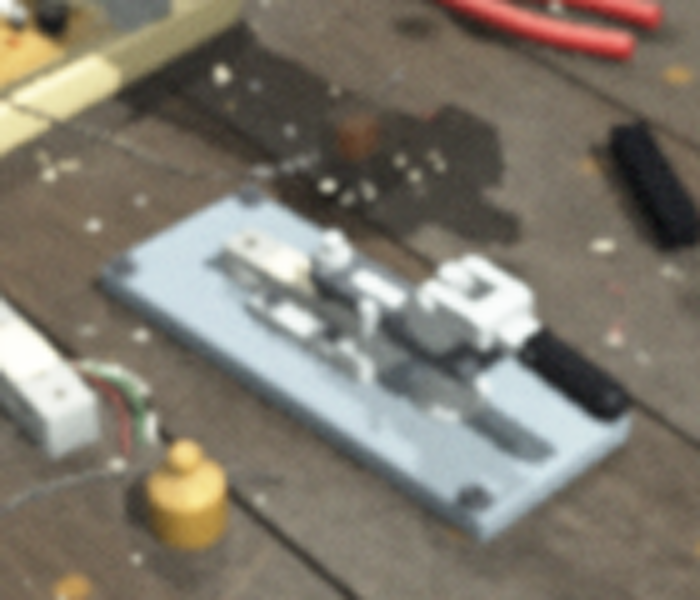

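The crop shows the lever down: the grip at (580,375) measures z 54 mm, which matches 8° below level. The strap is over the cell against its pin at (370,320), and the big cell, weight and relay have not moved. Handing in.

```bash
python3 -c "
from h import *
print(env.hand_in())"
```

```text
the job is handed in; nothing more can be done
None
```

The small load cell is clamped and the job is handed in: cell pushed to the stop, strap swept to its pin, lever pressed to its hard end, in that order; by the last pictures the big cell, weight and relay had not moved, and the verdict was not shown.

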